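Stir the tumbling media and hold the drain gate open

TASK

Take the wooden stick from its block, stir the beads in the hopper with it until most of them have clearly been shifted, and stand the stick back in its block. Then draw the sprung pull rod out by its orange handle until the middle of its red band is at the mouth of the black sleeve (not well past it), so that all the beads drop into the catch tray, and finish while holding the rod steady there. Touch the beads only with the stick, spill none, and leave the other things on the bench where they lie.

Things in the scene. Friction and masses are not known exactly. Their poses are not given: they have to be found in the camera images.
- hopper: Fixed media hopper, blue sides, clear end walls, open top. Origin at bench level under its middle, z up; the pull rod comes out along its -x. Inside 68 mm along x, 110 mm along y; walls 5 mm; rim 122 mm, floor (the gate) 66 mm above the bench; a catch tray lies under the gate. On the -x side a flat housing (top 75 mm high) to x = -115 mm, then a black sleeve, 18 mm thick, to x = -150 mm.
- gate_floor (a point): middle of the hopper's floor (top face of the closed gate), 66 mm above the bench
- sleeve_mouth (a point): centre of the open end of the black sleeve, out of which the steel pull rod slides, 63 mm above the bench
- red_band (a point): middle of the 12 mm wide red band, the length mark, on the 10 mm steel pull rod; with the gate shut it is hidden 70 mm inside the sleeve's mouth. It moves out with the rod; right when this point is at the sleeve's mouth.
- gate (a joint): how far the pull rod (and the gate on it) is drawn out, in m, along the hopper's -x: 0 shut, 0.070 at the mark (band middle at the sleeve's mouth), hard stop 0.095. An inner spring pulls it shut: 4 N at 0, rising 1 N per 10 mm, 11 N at the mark; about 0.5 N of friction. Let go, it snaps shut.
- handle_grip (a point): point to grip the orange upright flat handle on the end of the pull rod, on its centre line, 105 mm above the bench. The handle is 14 mm along the hopper's x, 28 mm along its y, and stands from 50 to 125 mm above the bench. Shut, its centre is 30 mm outside the sleeve's mouth; at the mark, 100 mm. It keeps the hopper's axes.
- stick: wooden stirring stick, 160 mm long, about 40 g, standing upright in its block: a 12 mm round rod with a steel foot below, a 16 mm square handle (sides along its x and y) over the top 62 mm. Origin at the centre of its lower end, z along the stick to the handle.
- stick_grip (a point): point to grip the stick, in the middle of its square handle, 135 mm above its lower end
- stick_block: dark wooden block fixed to the bench, 70 x 70 x 50 mm, with one round hole of 24 mm in the middle of its top, 44 mm deep, in which the stick stands. Origin at the centre of its underside; z up. The hole's floor is 6 mm above the bench.
- bead1: chunky ceramic tumbling bead, a barrel 16 mm across and 14 mm tall, 10 g, lying in the hopper at the start; origin at the centre of its flat end
- bead2: chunky ceramic tumbling bead, a barrel 16 mm across and 14 mm tall, 10 g, lying in the hopper at the start; origin at the centre of its flat end
- bead3: chunky ceramic tumbling bead, a barrel 16 mm across and 14 mm tall, 10 g, lying in the hopper at the start; origin at the centre of its flat end
- bead4: chunky ceramic tumbling bead, a barrel 16 mm across and 14 mm tall, 10 g, lying in the hopper at the start; origin at the centre of its flat end
- bead5: chunky ceramic tumbling bead, a barrel 16 mm across and 14 mm tall, 10 g, lying in the hopper at the start; origin at the centre of its flat end
- bead6: chunky ceramic tumbling bead, a barrel 16 mm across and 14 mm tall, 10 g, lying in the hopper at the start; origin at the centre of its flat end
- ring_blank: brass ring blank, 24 mm across, lying on a cork-coloured round sandbag; a bystander; origin at the centre of its underside
- paste_jar: amber paste jar, 56 mm across, 60 mm tall; a bystander; origin under its centre
- file: hand file with a wooden handle, 250 mm long, lying beyond the hopper; a bystander; origin underneath, where blade and handle meet
- mallet: hammer lying at the far left; a bystander; origin underneath its middle
- bench_brush: brush lying near the robot; a bystander; origin underneath its middle

How it is judged (in metres and radians):
On the way, in this order (a step that is already met when the one before it is completed fails the run):
1. the stick is held and lifted clear of its block, gate shut (z of stick in the frame of stick_block above 0.055 m and contact force between the fingers and stick above 0.5 N and value of joint gate below 0.008 m), for 0.1 s.
2. the held stick is down among the beads in the hopper, gate shut, and at least four of the six beads are more than 10 mm from where they lay, all six still in the hopper (contact force between the fingers and stick above 0.5 N and value of joint gate below 0.008 m and z of stick in the frame of hopper below 0.085 m and x of stick in the frame of hopper between -0.034 and 0.034 m and y of stick in the frame of hopper between -0.055 and 0.055 m and (distance of each of bead1, bead2, bead3, bead4 from where it was at the start of the episode above 0.01 m or distance of each of bead1, bead2, bead3, bead5 from where it was at the start of the episode above 0.01 m or distance of each of bead1, bead2, bead3, bead6 from where it was at the start of the episode above 0.01 m or distance of each of bead1, bead2, bead4, bead5 from where it was at the start of the episode above 0.01 m or distance of each of bead1, bead2, bead4, bead6 from where it was at the start of the episode above 0.01 m or distance of each of bead1, bead2, bead5, bead6 from where it was at the start of the episode above 0.01 m or distance of each of bead1, bead3, bead4, bead5 from where it was at the start of the episode above 0.01 m or distance of each of bead1, bead3, bead4, bead6 from where it was at the start of the episode above 0.01 m or distance of each of bead1, bead3, bead5, bead6 from where it was at the start of the episode above 0.01 m or distance of each of bead1, bead4, bead5, bead6 from where it was at the start of the episode above 0.01 m or distance of each of bead2, bead3, bead4, bead5 from where it was at the start of the episode above 0.01 m or distance of each of bead2, bead3, bead4, bead6 from where it was at the start of the episode above 0.01 m or distance of each of bead2, bead3, bead5, bead6 from where it was at the start of the episode above 0.01 m or distance of each of bead2, bead4, bead5, bead6 from where it was at the start of the episode above 0.01 m or distance of each of bead3, bead4, bead5, bead6 from where it was at the start of the episode above 0.01 m) and z of each of bead1, bead2, bead3, bead4, bead5, bead6 in the frame of hopper above 0.055 m), for 0.05 s.
3. the stick stands in the hole of its block again, let go, gate still shut (horizontal distance between stick and stick_block below 0.015 m and z of stick in the frame of stick_block below 0.025 m and angle between stick's own z axis and vertical below 0.35 rad and contact force between the fingers and stick below 0.2 N and value of joint gate below 0.008 m), for 0.2 s.
At the end, for the whole second after the job is handed in: Fingers hold the handle (over 3 N), rod still (under 10 mm/s) and drawn out 63 to 77 mm (mark 70); all six beads in the catch tray (origins under 40 mm high); stick let go in its block, its end within 15 mm of the hole axis, under 25 mm high, leaning under 0.35 rad (value of joint gate between 0.063 and 0.077 m and velocity of joint gate between -0.01 and 0.01 m/s and contact force between the fingers and gate above 3 N and horizontal distance between stick and stick_block below 0.015 m and z of stick in the frame of stick_block below 0.025 m and angle between stick's own z axis and vertical below 0.35 rad and contact force between the fingers and stick below 0.2 N and z of each of bead1, bead2, bead3, bead4, bead5, bead6 in the frame of hopper below 0.04 m and x of bead1 in the frame of hopper between -0.036 and 0.036 m and y of bead1 in the frame of hopper between -0.057 and 0.057 m and x of bead2 in the frame of hopper between -0.036 and 0.036 m and y of bead2 in the frame of hopper between -0.057 and 0.057 m and x of bead3 in the frame of hopper between -0.036 and 0.036 m and y of bead3 in the frame of hopper between -0.057 and 0.057 m and x of bead4 in the frame of hopper between -0.036 and 0.036 m and y of bead4 in the frame of hopper between -0.057 and 0.057 m and x of bead5 in the frame of hopper between -0.036 and 0.036 m and y of bead5 in the frame of hopper between -0.057 and 0.057 m and x of bead6 in the frame of hopper between -0.036 and 0.036 m and y of bead6 in the frame of hopper between -0.057 and 0.057 m); the arm keeps its last pose, push and grip.
It fails at once if the rod is pulled well past the mark (more than 84 mm) (value of joint gate above 0.084 m).
It fails at once if the fingers touch a bead (contact force between the fingers and bead1 above 0.5 N or contact force between the fingers and bead2 above 0.5 N or contact force between the fingers and bead3 above 0.5 N or contact force between the fingers and bead4 above 0.5 N or contact force between the fingers and bead5 above 0.5 N or contact force between the fingers and bead6 above 0.5 N).
It fails at once if another thing on the bench is moved more than 30 mm (distance of any of ring_blank, paste_jar, file, mallet, bench_brush from where it was at the start of the episode above 0.03 m).
It fails at once if the paste jar is tipped over (angle between paste_jar's own z axis and vertical above 0.5 rad).
It also fails if it takes over 69 s, if anything falls off the work surface, if the arm or the gripper's body presses on something with over 40 N, if the wrist force passes 120 N, or if a joint passes its speed limit or range.

ROBOT

A 6-joint arm with a two-finger parallel gripper is mounted at the origin on the work surface. World frame = base frame: x ahead of the robot, y to its left, z up, the work surface at z = 0. Lengths are in m, angles in degrees, forces in N, time in s.
With the tool pointing down it reaches from about 0.4 to 0.825 m from the base axis. Payload 7 kg.
Tool frame: the origin (TCP) lies at the very end of the fingers, on their centre line; the grasp point (between the pads) lies 19 mm behind it; z points along the fingers, y is the line along which they close (so a half turn about z gives the same grasp; the last joint's range is limited). The gripper opens to 88 mm and grips with 3 to 60 N. Pads are 19 mm wide; open, the fingers measure 130 mm over their backs; the gripper's body (78 mm by 193 mm) begins 47 mm behind the grasp point.
Start: joints at [93.226, 20.546, 0.682, 0, -70.136, -16.507], TCP at [0.155, 0.657, 0.227] pointing down, gripper open.
Joint ranges: [-176.03, 176.03], [-82.01, 121.73], [-58.28, 71.71], [-173.87, 95.51], [-174.79, -0.11], [-173.66, 173.66]. Speed limits (degrees/s): [136.94, 136.94, 172.46, 180, 180, 180].

INTERFACE

Orientations are given as [roll, pitch, yaw] about the fixed x, y, z axes, in that order (R = Rz(yaw) Ry(pitch) Rx(roll)).
In Python, from plant import ctrl, cams, workorder gives the robot as it stands.
- The arm moves only by the tool play_rows, never from a script. Its argument "motion" is a list of rows, each an object of numbers: "x", "y", "z": the shift along the tool's x, y, z normalised to -1 to 1, where 1 is 0.025 m; "rx", "ry", "rz": the turn, a rotation vector about the tool's x, y, z normalised to -1 to 1, where 1 is 4 degrees. A call has 1 to 20 rows; each row shifts and turns the commanded pose from where the row before left it, along the tool's axes as they then stand; what a row does not reach is not made up. A row lasts 1/8 s, in which the tool goes at most 62.5 mm and 10.7 degrees, less where a joint would pass 70% of its speed; a pose out of reach is approached as far as the arm can. A call with a number of a shift or a turn outside -1 to 1 is refused whole. A call with a gripper value outside its range is refused whole. "fingers" is the opening, from -1 (shut) to 1 (fully open), set as the call begins (left out, the last holds). The fingers move at their own pace and stop on an object; the grip force is fixed at half the most. Time passes only in rows, so rows that do not move let the fingers close. It gives the time, the measured TCP pose, the force, the opening and the grip force at its end, in the units of the state.
- ctrl.get_obs(): the state, without advancing time (a new reading comes with each control period).
- cams.snapshot(name): name is "scene" or "top" or "wrist"; returns the picture (384x512x3 uint8, blue, green, red); there is no depth.
- cams.get_calibration(name): a dict with "vertical_fov" (degrees; the focal length in pixels is half the picture's height over the tangent of half this angle, whatever the lens; pixels are square), "cx", "cy" (the principal point, pixels), "position" and "rotation" of the camera in the world. Camera axes: x right, y up, looking along -z (the intrinsics and any distortion apply to the point x, -y, -z); pixel columns grow to the right and rows downward; lengths in m; the calibration is good to about 2 mm. A picture is of the moment at which its call begins: read the wrist's pose just before it. get_calibration takes no time and is no camera call; for the wrist camera it gives the pose at the moment of the call.
- workorder.close_job(): hands the job in; it is judged then, once.
The state is a dict: "clock": time; "joint_pos": joint angles; "qvel": joint speeds; "tau": joint torques, N m; "tool_pos": TCP position; "orientation": TCP orientation; "force": force on the tool from outside, world axes, zero at the start; "moment": the same for the moment, N m; "opening": finger opening in m; "gripper_force": force on a finger pad.
Only numpy, scipy, OpenCV 4.12 (cv2) and the standard library are available. Lean on these libraries where they do the work, as an engineer would, in place of code of your own. Each camera call takes 0.05 s, during which the arm holds its last target. There are 200 camera calls.

## Working session

There is one attempt and no reset: what is moved stays moved. The work goes in short steps, Python scripts to look and compute and a tool call to move; the robot and the scene stay as the last step left them, time stands still between calls to the robot, and variables do not carry over. Pictures are saved under pics/ and viewed, at most 13 in all, crops included, and the job is handed in when it is done.

Besides the shell and the picture viewer there is one more tool, called after "Request:" in YAML: its name, and indented under it one key for each argument. play_rows: Moves the arm, as the interface text tells. Its arguments: {"type":"object","properties":{"motion":{"type":"array"},"fingers":{"type":"number"}},"required":["motion"]}

```bash
ls; mkdir -p pics; cat > h.py <<'E'
import numpy as np, cv2
from plant import ctrl, cams, workorder
from scipy.spatial.transform import Rotation as R
def ray(c,u,v):
    f=192/np.tan(np.radians(c["vertical_fov"])/2)
    d=np.array([(u-c["cx"])/f,-(v-c["cy"])/f,-1.0]); 
    return np.array(c["position"]),np.array(c["rotation"])@d
def onz(c,u,v,z):
    p,d=ray(c,u,v); return p+d*(z-p[2])/d[2]
def proj(c,P):
    f=192/np.tan(np.radians(c["vertical_fov"])/2)
    q=np.array(c["rotation"]).T@(np.array(P)-np.array(c["position"]))
    return c["cx"]+f*q[0]/-q[2], c["cy"]-f*q[1]/-q[2]
E
python3 - <<'E'
from h import *
for n in("scene","top"):
    c=cams.get_calibration(n); print(c)
    cv2.imwrite(f"pics/{n}0.png",cams.snapshot(n))
print(ctrl.get_obs())
E
```

```text
pics
{'vertical_fov': 46.99297534999512, 'cx': 251.06356007196516, 'cy': 196.88877890724922, 'position': array([ 1.22690649, -0.57600577,  0.96163081]), 'rotation': array([44.12311579, -0.64529921, 51.64363155])}
{'vertical_fov': 51.07396333483649, 'cx': 258.0542260284346, 'cy': 189.76496121378378, 'position': array([ 0.40645337, -0.02417916,  1.09912634]), 'rotation': array([ 9.11077171e+00, -3.15153816e-03, -9.17059402e+01])}
{'clock': 0.1, 'joint_pos': array([ 9.32272407e+01,  2.05870269e+01,  6.38898720e-01, -1.91626940e-02,
       -7.01356490e+01, -1.65079715e+01]), 'qvel': array([ 0.00118049, -0.06718345,  0.18252504,  0.08823141,  0.02016848,
        0.04675521]), 'tau': array([-2.15592001e-03, -5.84160054e+01,  2.93751240e+01,  7.01556042e+00,
        1.01842088e-02, -4.93862819e-05]), 'tool_pos': array([0.15496749, 0.65651589, 0.22571438]), 'orientation': array([ 1.79914557e+02, -6.53499261e-03, -1.32872505e+01]), 'force': array([-0.24274669,  0.36153903,  0.16562691]), 'moment': array([ 0.02608249, -0.03917143,  0.01851385]), 'gripper_force': 0.0, 'opening': 0.0876336514791437}
```

```bash
sed -i 's/np.array(c\["rotation"\])/R.from_euler("xyz",c["rotation"],degrees=True).as_matrix()/' h.py
python3 - <<'E'
import cv2
for n in("scene","top"):
    i=cv2.imread(f"pics/{n}0.png"); cv2.imwrite(f"pics/{n}0b.png",cv2.resize(i,(800,600),interpolation=cv2.INTER_CUBIC))
E
```

```text
(no output)
```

View pics/scene0b.png

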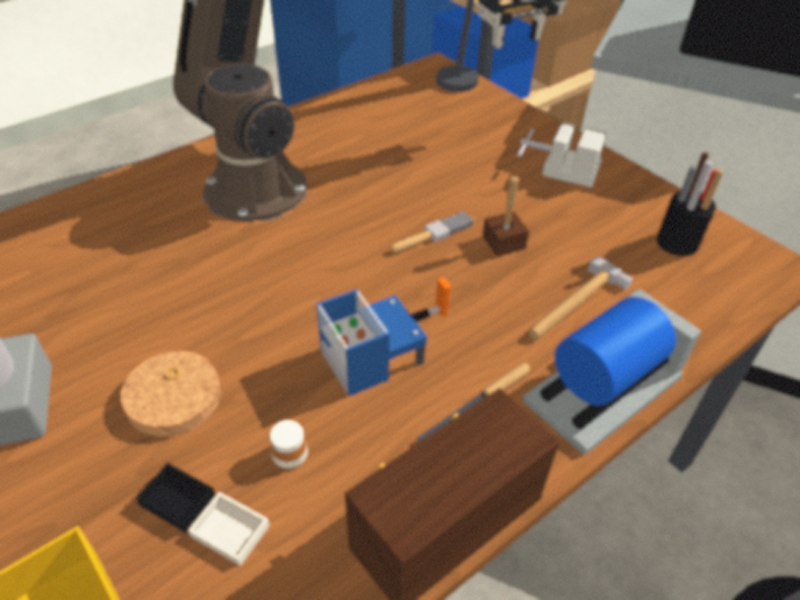

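View pics/top0b.png

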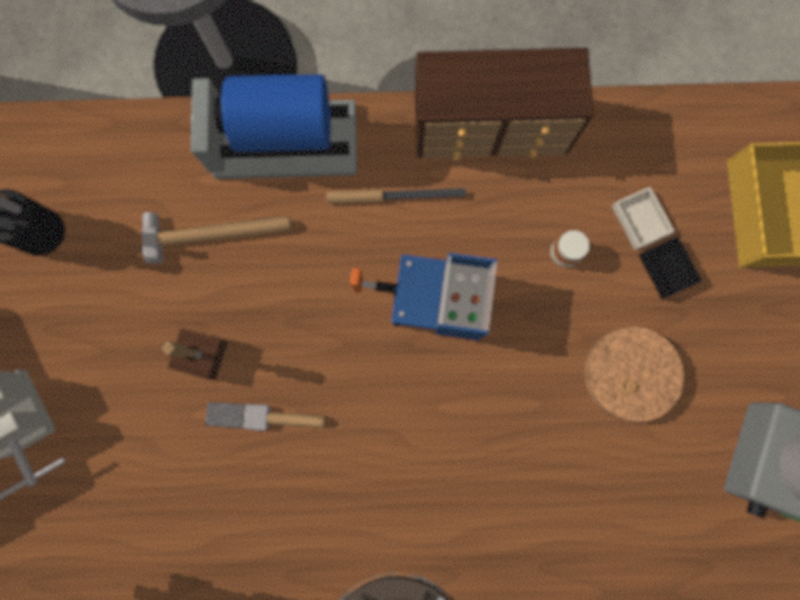

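```bash
python3 - <<'E'
from h import *
T=cams.get_calibration("top");S=cams.get_calibration("scene")
it=cv2.imread("pics/top0.png");i2=cv2.imread("pics/scene0.png")
def blobs(im,lo,hi,box,n):
    h=cv2.cvtColor(im,cv2.COLOR_BGR2HSV); m=cv2.inRange(h,lo,hi)
    z=np.zeros_like(m);x0,y0,x1,y1=box;z[y0:y1,x0:x1]=m[y0:y1,x0:x1]
    k,l,s,c=cv2.connectedComponentsWithStats(z)
    for j in np.argsort(-s[1:,4])[:2]+1:
        r=cv2.minAreaRect(np.argwhere(l==j)[:,::-1].astype(np.float32)); print(n,s[j],c[j],cv2.boxPoints(r).round(1).tolist())
def px(u,v):return u/1.5625,v/1.5625
O=((3,190,150),(14,255,255))
blobs(it,*O,(215,165,240,190),"orange top")
blobs(i2,*O,(270,170,295,210),"orange scene")
blobs(it,(100,100,30),(125,255,255),(245,155,325,225),"blue top")
blobs(it,(0,0,0),(20,255,65),(100,205,150,245),"block top")
for nm,u,v,z in[("handle",356,274,.125),("hop rim corner TL",447,254,.122),("TR",497,260,.122),("BR",487,338,.122),("BL",436,329,.122),("housTL",402,255,.075),("housBL",393,325,.075),("stick top",169,349,.166),("blk c",197,355,.05),("jar",572,246,.06),("file",383,196,0),("brush",265,416,0)]:
    print(nm,onz(T,*px(u,v),z).round(4))
E
python3 - <<'E'
import cv2
i=cv2.imread("pics/top0.png")
a=cv2.resize(i[155:225,215:325],None,fx=7,fy=7,interpolation=cv2.INTER_CUBIC)[:,:770]
cv2.imwrite("pics/c1.png",a)
E
```

```text
orange top [227 174   1   1   1] [227. 174.] [[227.0, 174.0], [227.0, 174.0], [227.0, 174.0], [227.0, 174.0]]
orange top [228 179   1   1   1] [228. 179.] [[228.0, 179.0], [228.0, 179.0], [228.0, 179.0], [228.0, 179.0]]
orange scene [279 178  10  24 168] [283.36309524 188.78571429] [[277.79998779296875, 200.60000610351562], [280.1000061035156, 177.60000610351562], [288.6000061035156, 178.5], [286.29998779296875, 201.39999389648438]]
blue top [ 252  164   59   53 1308] [270.74006116 189.66896024] [[247.8000030517578, 205.8000030517578], [256.70001220703125, 161.6999969482422], [317.79998779296875, 174.0], [309.0, 218.0]]
blue top [290 163  25   8 105] [301.62857143 166.4       ] [[289.3999938964844, 167.10000610351562], [290.0, 162.6999969482422], [314.1000061035156, 166.0], [313.5, 170.3000030517578]]
block top [129 218  17  24 152] [137.85526316 229.23684211] [[125.0, 238.0], [132.8000030517578, 214.60000610351562], [145.10000610351562, 218.6999969482422], [137.3000030517578, 242.10000610351562]]
block top [119 228   7   3  14] [122. 229.] [[119.0, 230.0], [119.0, 228.0], [125.0, 228.0], [125.0, 230.0]]
handle [0.6008 0.0446 0.125 ]
hop rim corner TL [ 0.6296 -0.1007  0.122 ]
TR [ 0.6174 -0.1798  0.122 ]
BR [ 0.4937 -0.1576  0.122 ]
BL [ 0.5101 -0.0786  0.122 ]
housTL [ 0.6408 -0.0292  0.075 ]
housBL [ 0.5238 -0.011   0.075 ]
stick top [0.4875 0.3213 0.166 ]
blk c [0.4861 0.3173 0.05  ]
jar [ 0.6513 -0.3183  0.06  ]
file [0.7689 0.0018 0.    ]
brush [0.3816 0.2144 0.    ]
```

View pics/c1.png

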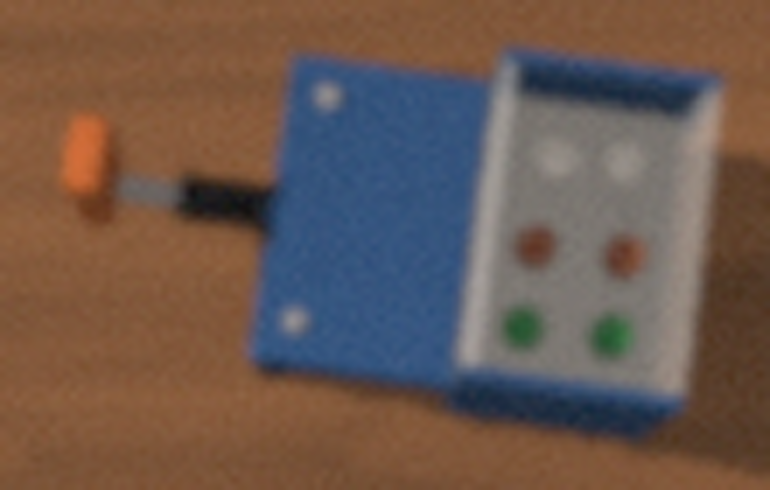

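```bash
cat > fit.py <<'E'
from h import *
from scipy.optimize import least_squares
T=cams.get_calibration("top");S=cams.get_calibration("scene")
cr=lambda x,y:(215+(x-3)/7,155+(y-3)/7)
sc=lambda x,y:(x/1.5625-.2,y/1.5625-.2)
# hopper x axis points to image right (world -y); local +y -> world +x -> image up
obs=[(T,cr(507,48),(-.039,.060,.122)),(T,cr(722,75),(.039,.060,.122)),(T,cr(685,402),(.039,-.060,.122)),(T,cr(452,378),(-.039,-.060,.122)),
(T,cr(88,156),(-.180,0,.125)),(T,cr(182,195),(-.150,0,.072)),
(S,(283.4,178),(-.180,0,.125)),(S,(283.4,188.8),(-.180,0,.098)),
(S,sc(318,303),(.039,-.06,.122)),(S,sc(360,291),(-.039,-.06,.122)),(S,sc(390,330),(-.039,.06,.122)),(S,sc(346,347),(.039,.06,.122))]
def W(p,l):
    c,s=np.cos(p[2]),np.sin(p[2]);return np.array([p[0]+c*l[0]-s*l[1],p[1]+s*l[0]+c*l[1],l[2]])
f=lambda p:np.concatenate([np.subtract(proj(c,W(p,l)),o) for c,o,l in obs])
if __name__=="__main__":
    r=least_squares(f,[.56,-.13,-1.7],loss="soft_l1");print(r.x,np.degrees(r.x[2]));print(r.fun.reshape(-1,2).round(1).tolist())
    print("handle",W(r.x,(-.18,0,.105)))
    ci=np.cos(-r.x[2]);si=np.sin(-r.x[2])
    for q in[(555,157),(625,160),(537,247),(627,255),(522,327),(612,333)]:
        w=onz(T,*cr(*q),.078);d=w[:2]-r.x[:2];print("bead",(ci*d[0]-si*d[1]).round(4),(si*d[0]+ci*d[1]).round(4))
    # stick / block from two views
    i=cv2.imread("pics/top0.png");j=cv2.imread("pics/scene0.png")
    a=cv2.resize(i[205:250,95:155],None,fx=6,fy=6,interpolation=cv2.INTER_CUBIC)
    b=cv2.resize(j[105:170,295:355],None,fx=6,fy=6,interpolation=cv2.INTER_CUBIC)
    o=np.zeros((390,730,3),np.uint8);o[:270,:360]=a;o[:390,365:725]=b;cv2.imwrite("pics/c2.png",o)
E
python3 fit.py
```

```text
[ 0.56811316 -0.12995216 -1.7384158 ] -99.60388866369092
[[-0.7, -0.5], [-0.3, -0.2], [-0.6, 0.7], [1.0, -0.2], [-0.5, -0.4], [-0.9, -0.5], [0.2, 1.2], [-0.5, -2.5], [-1.6, -0.7], [-2.3, -2.6], [-0.5, 1.2], [0.3, 1.3]]
handle [0.59814358 0.04752509 0.105     ]
bead -0.0126 0.031
bead 0.0131 0.0335
bead -0.015 -0.0033
bead 0.0181 -0.0017
bead -0.0168 -0.0335
bead 0.0161 -0.0312
```

View pics/c2.png

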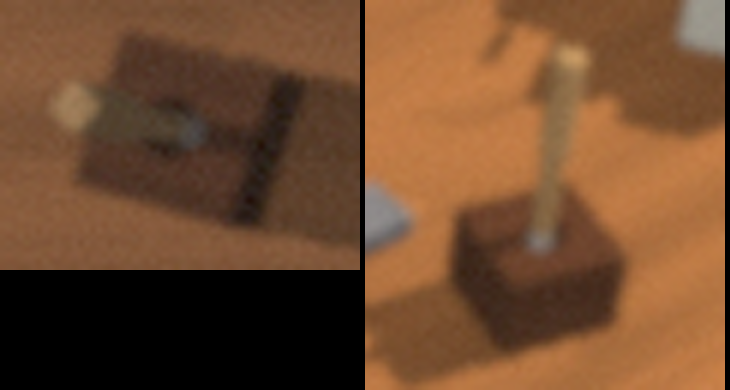

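```bash
python3 - <<'E'
from fit import *
t=lambda x,y:(95+(x-2.5)/6,205+(y-2.5)/6); s=lambda x,y:(295+(x-365-2.5)/6,105+(y-2.5)/6)
C=[onz(T,*t(*q),.05) for q in[(122,35),(78,184),(240,223),(287,72)]]
print(np.round(C,4),np.mean(C,0)); print([np.linalg.norm(C[i]-C[i-1]).round(4) for i in range(4)])
e=C[3]-C[0]; e2=C[2]-C[1]; print(np.degrees(np.arctan2(e[1],e[0])),np.degrees(np.arctan2(e2[1],e2[0])))
C=[onz(S,*s(*q),.05) for q in[(460,212),(510,282),(625,262),(570,187)]]
print("scene blk",np.round(C,4),np.mean(C,0))
def tri(a,b):
    p,d=ray(T,*a);q,e=ray(S,*b);d/=np.linalg.norm(d);e/=np.linalg.norm(e)
    k=np.linalg.lstsq(np.c_[d,-e],q-p,rcond=None)[0];A=p+d*k[0];B=q+e*k[1];return ((A+B)/2).round(4),np.linalg.norm(A-B).round(4)
print("top",tri(t(75,107),s(572,55)),"foot",tri(t(190,132),s(541,241)))
o=ctrl.get_obs();w=cams.get_calibration("wrist");print(w)
E
```

```text
[[0.531  0.3476 0.05  ]
 [0.4667 0.3649 0.05  ]
 [0.4478 0.2945 0.05  ]
 [0.5126 0.2752 0.05  ]] [0.48952087 0.3205449  0.05      ]
[np.float64(0.0746), np.float64(0.0666), np.float64(0.0729), np.float64(0.0676)]
-104.2457662329777 -104.99129184720488
scene blk [[0.4545 0.2977 0.05  ]
 [0.5141 0.2776 0.05  ]
 [0.54   0.3385 0.05  ]
 [0.4758 0.3616 0.05  ]] [0.49610822 0.31885739 0.05      ]
top (array([0.4904, 0.326 , 0.1615]), np.float64(0.0009)) foot (array([0.4902, 0.3228, 0.0393]), np.float64(0.0055))
{'vertical_fov': 61.70686719374223, 'cx': 253.7400755400197, 'cy': 187.3468126670291, 'position': array([0.23462321, 0.63791059, 0.38352432]), 'rotation': array([-1.75131104e+01, -4.04898318e-02, -1.03274227e+02])}
```

Request:
play_rows:
  motion:
    - {"x": 0.895, "y": 0.552}
    - {"x": 0.895, "y": 0.552}
    - {"x": 0.895, "y": 0.552}
    - {"x": 0.895, "y": 0.552}
    - {"x": 0.895, "y": 0.552}
    - {"x": 0.895, "y": 0.552}
    - {"x": 0.895, "y": 0.552}
    - {"x": 0.895, "y": 0.552}
    - {"x": 0.895, "y": 0.552}
    - {"x": 0.895, "y": 0.552}
    - {"x": 0.895, "y": 0.552}
    - {"x": 0.895, "y": 0.552}
    - {"x": 0.895, "y": 0.552}
    - {"x": 0.895, "y": 0.552}
    - {"x": 0.895, "y": 0.552}
    - {"x": 0.895, "y": 0.552}
    - {"x": 0.895, "y": 0.552}
    - {"x": 0.895, "y": 0.552}
    - {}
    - {}

```text
$.motion[0]: bad value
```

```bash
cat > mv.py <<'E'
import sys
from h import *
o=ctrl.get_obs()
if len(sys.argv)>1:
    a=list(map(float,sys.argv[1:])); M=R.from_euler("xyz",o["orientation"],degrees=True)
    d=M.inv().apply(np.array(a[:3])-o["tool_pos"])/.025
    yaw=o["orientation"][2]
    print("total rows xyz",d.round(2), "rz", -(a[3]-yaw)/4 if len(a)>3 else "")
print(o["clock"],o["tool_pos"].round(4),o["orientation"].round(2),o["force"].round(1),round(o["opening"],4),o["gripper_force"])
E
python3 mv.py .4905 .3225 .122 -14.7
python3 - <<'E'
from h import *
w=cams.get_calibration("wrist");print(w)
i=cams.snapshot("wrist");cv2.imwrite("pics/w1.png",i);cv2.imwrite("pics/w1b.png",cv2.resize(i,(768,576),interpolation=cv2.INTER_CUBIC))
E
```

```text
total rows xyz [16.13  9.91  4.17] rz 0.35318737000498146
0.1 [0.155  0.6565 0.2257] [ 1.7991e+02 -1.0000e-02 -1.3290e+01] [-0.2  0.4  0.2] 0.0876 0.0
{'vertical_fov': 61.70686719374223, 'cx': 253.7400755400197, 'cy': 187.3468126670291, 'position': array([0.23462321, 0.63791059, 0.38352432]), 'rotation': array([-1.75131104e+01, -4.04898318e-02, -1.03274227e+02])}
```

View pics/w1b.png

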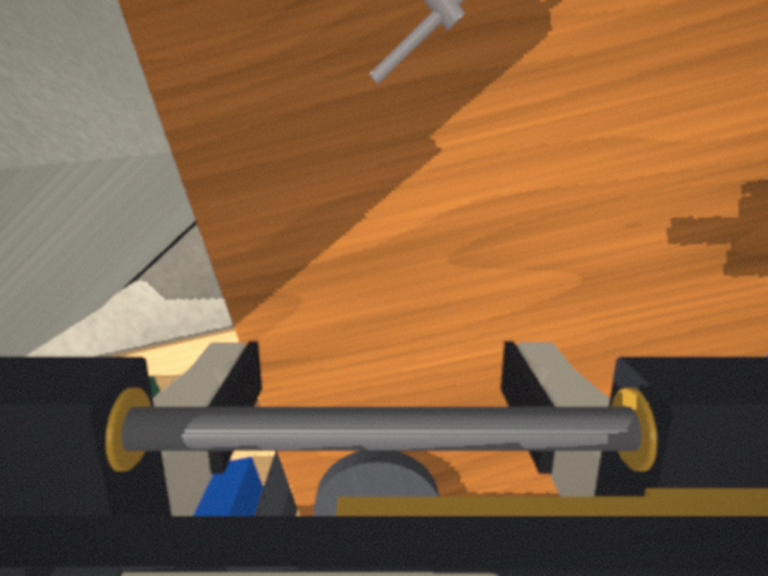

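Request:
play_rows:
  motion:
    - {"x": 0.9, "y": 0.7, "z": 0, "rx": 0, "ry": 0, "rz": 0}
    - {"x": 0.9, "y": 0.7, "z": 0, "rx": 0, "ry": 0, "rz": 0}
    - {"x": 0.9, "y": 0.7, "z": 0, "rx": 0, "ry": 0, "rz": 0}
    - {"x": 0.9, "y": 0.7, "z": 0, "rx": 0, "ry": 0, "rz": 0}
    - {"x": 0.9, "y": 0.7, "z": 0, "rx": 0, "ry": 0, "rz": 0}
    - {"x": 0.9, "y": 0.7, "z": 0, "rx": 0, "ry": 0, "rz": 0}
    - {"x": 0.9, "y": 0.7, "z": 0, "rx": 0, "ry": 0, "rz": 0}
    - {"x": 0.9, "y": 0.7, "z": 0, "rx": 0, "ry": 0, "rz": 0}
    - {"x": 0.9, "y": 0.7, "z": 0, "rx": 0, "ry": 0, "rz": 0}
    - {"x": 0.9, "y": 0.7, "z": 0, "rx": 0, "ry": 0, "rz": 0}
    - {"x": 0.9, "y": 0.7, "z": 0, "rx": 0, "ry": 0, "rz": 0}
    - {"x": 0.9, "y": 0.7, "z": 0, "rx": 0, "ry": 0, "rz": 0}
    - {"x": 0.9, "y": 0.7, "z": 0, "rx": 0, "ry": 0, "rz": 0}
    - {"x": 0.9, "y": 0.7, "z": 0, "rx": 0, "ry": 0, "rz": 0}
    - {"x": 0, "y": 0, "z": 0, "rx": 0, "ry": 0, "rz": 0}
    - {"x": 0, "y": 0, "z": 0, "rx": 0, "ry": 0, "rz": 0}

```text
clock: 2.15
tool_pos: [0.4055, 0.3457, 0.2267]
orientation: [-180.0, -0.0, -13.3]
force: [0.2, 0.6, 0.1]
opening: 0.0878
gripper_force: 0.0
```

```bash

python3 mv.py .4905 .3225 .122 -14.7
python3 - <<'E'
from h import *
w=cams.get_calibration("wrist");print(w)
i=cams.snapshot("wrist");cv2.imwrite("pics/w2.png",i);cv2.imwrite("pics/w2b.png",cv2.resize(i,(768,576),interpolation=cv2.INTER_CUBIC))
E
```

```text
total rows xyz [3.52 0.12 4.19] rz 0.34354687711425
2.15 [0.4055 0.3457 0.2267] [-179.98   -0.    -13.33] [0.2 0.6 0.1] 0.0878 0.0
{'vertical_fov': 61.70686719374223, 'cx': 253.7400755400197, 'cy': 187.3468126670291, 'position': array([0.48512675, 0.32676388, 0.38445191]), 'rotation': array([-1.75196075e+01,  6.35825089e-02, -1.03314433e+02])}
```

View pics/w2b.png

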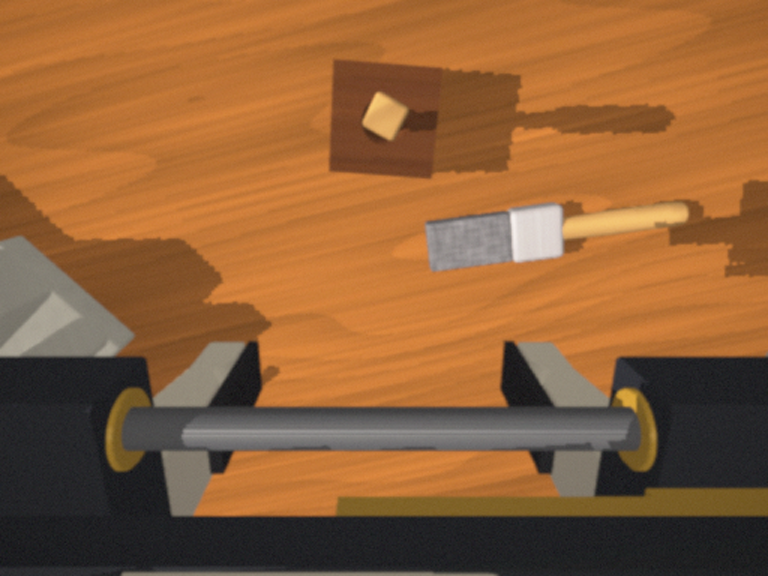

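```bash
cat > sq.py <<'E'
from h import *
def block(img,c,z=.05):
    h=cv2.cvtColor(img,cv2.COLOR_BGR2HSV)
    m=cv2.inRange(h,(0,60,20),(14,255,125));return m
def square(img,c,box,z):
    x0,y0,x1,y1=box
    h=cv2.cvtColor(img,cv2.COLOR_BGR2HSV);m=cv2.inRange(h,(10,40,150),(35,255,255));zz=np.zeros_like(m);zz[y0:y1,x0:x1]=m[y0:y1,x0:x1]
    k,l,s,ce=cv2.connectedComponentsWithStats(zz);j=1+np.argmax(s[1:,4]);print("area",s[j])
    B=cv2.boxPoints(cv2.minAreaRect(np.argwhere(l==j)[:,::-1].astype(np.float32)))
    W=np.array([onz(c,*b,z) for b in B]);e=W[1]-W[0]
    print("corners px",B.round(1).tolist());print("centre",W.mean(0).round(4),"sizes",np.linalg.norm(W[1]-W[0]).round(4),np.linalg.norm(W[2]-W[1]).round(4),"yaw mod90",np.degrees(np.arctan2(e[1],e[0]))%90)
E
python3 - <<'E'
from sq import *
w=cams.get_calibration("wrist");i=cv2.imread("pics/w2.png")
square(i,w,(235,55,278,100),.166)
m=[(333,59),(442,69),(432,178),(329,170)]
W=np.array([onz(w,u/1.5-.2,v/1.5-.2,.05) for u,v in m]);print(W.round(4),W.mean(0),[np.linalg.norm(W[k]-W[k-1]).round(4) for k in range(4)])
e=W[1]-W[0];print(np.degrees(np.arctan2(e[1],e[0])))
E
```

```text
area [241  61  31  33 613]
corners px [[238.6999969482422, 82.30000305175781], [251.0, 59.29999923706055], [272.70001220703125, 70.9000015258789], [260.3999938964844, 93.9000015258789]]
centre [0.4901 0.3249 0.166 ] sizes 0.016 0.0155 yaw mod90 46.81701175184515
[[0.5333 0.3474 0.05  ]
 [0.5117 0.2811 0.05  ]
 [0.4461 0.3009 0.05  ]
 [0.4674 0.3679 0.05  ]] [0.48962643 0.32433059 0.05      ] [np.float64(0.0691), np.float64(0.0697), np.float64(0.0685), np.float64(0.0702)]
-108.09587888470134
```

Request:
play_rows:
  motion:
    - {"x": 0.87, "y": 0.01, "z": 0, "rx": 0, "ry": 0, "rz": 0}
    - {"x": 0.87, "y": 0.01, "z": 0, "rx": 0, "ry": 0, "rz": 0}
    - {"x": 0.87, "y": 0.01, "z": 0, "rx": 0, "ry": 0, "rz": 0}
    - {"x": 0.87, "y": 0.02, "z": 0, "rx": 0, "ry": 0, "rz": 0}
    - {"x": 0, "y": 0, "z": 0, "rx": 0, "ry": 0, "rz": 0.93}
    - {"x": 0, "y": 0, "z": 0, "rx": 0, "ry": 0, "rz": 0.93}
    - {"x": 0, "y": 0, "z": 0, "rx": 0, "ry": 0, "rz": 0.93}
    - {"x": 0, "y": 0, "z": 0, "rx": 0, "ry": 0, "rz": 0.93}
    - {"x": 0, "y": 0, "z": 0, "rx": 0, "ry": 0, "rz": 0.93}
    - {"x": 0, "y": 0, "z": 0, "rx": 0, "ry": 0, "rz": 0.93}
    - {"x": 0, "y": 0, "z": 0, "rx": 0, "ry": 0, "rz": 0.93}
    - {"x": 0, "y": 0, "z": 0, "rx": 0, "ry": 0, "rz": 0.93}
    - {"x": 0, "y": 0, "z": 0, "rx": 0, "ry": 0, "rz": 0}
    - {"x": 0, "y": 0, "z": 0, "rx": 0, "ry": 0, "rz": 0}

```text
clock: 3.95
tool_pos: [0.4898, 0.325, 0.2265]
orientation: [180.0, 0.0, -42.9]
force: [-0.5, -0.1, -0.1]
opening: 0.0875
gripper_force: 0.0
```

```bash
python3 mv.py .490 .3245 .122 -43.2; python3 -c "
from h import *
print(ctrl.get_obs()['joint_pos'].round(1))"
```

```text
total rows xyz [0.02 0.01 4.18] rz 0.06288832445785886
3.95 [0.4898 0.325  0.2265] [180.     0.   -42.95] [-0.5 -0.1 -0.1] 0.0875 0.0
[ 52.6  12.4 -10.7  -0.  -66.9  -5.6]
```

Request:
play_rows:
  motion:
    - {"x": 0, "y": 0, "z": 0.7, "rx": 0, "ry": 0, "rz": 0}
    - {"x": 0, "y": 0, "z": 0.7, "rx": 0, "ry": 0, "rz": 0}
    - {"x": 0, "y": 0, "z": 0.7, "rx": 0, "ry": 0, "rz": 0}
    - {"x": 0, "y": 0, "z": 0.7, "rx": 0, "ry": 0, "rz": 0}
    - {"x": 0, "y": 0, "z": 0.7, "rx": 0, "ry": 0, "rz": 0}
    - {"x": 0, "y": 0, "z": 0.68, "rx": 0, "ry": 0, "rz": 0}
    - {"x": 0, "y": 0, "z": 0, "rx": 0, "ry": 0, "rz": 0}
    - {"x": 0, "y": 0, "z": 0, "rx": 0, "ry": 0, "rz": 0}

```text
clock: 4.95
tool_pos: [0.4901, 0.3252, 0.1226]
orientation: [-180.0, -0.0, -43.0]
force: [-0.2, -0.6, 0.5]
opening: 0.0878
gripper_force: 0.0
```

Request:
play_rows:
  motion:
    - {"x": 0, "y": 0, "z": 0, "rx": 0, "ry": 0, "rz": 0}
    - {"x": 0, "y": 0, "z": 0, "rx": 0, "ry": 0, "rz": 0}
    - {"x": 0, "y": 0, "z": 0, "rx": 0, "ry": 0, "rz": 0}
    - {"x": 0, "y": 0, "z": 0, "rx": 0, "ry": 0, "rz": 0}
    - {"x": 0, "y": 0, "z": 0, "rx": 0, "ry": 0, "rz": 0}
    - {"x": 0, "y": 0, "z": 0, "rx": 0, "ry": 0, "rz": 0}
    - {"x": 0, "y": 0, "z": 0, "rx": 0, "ry": 0, "rz": 0}
    - {"x": 0, "y": 0, "z": 0, "rx": 0, "ry": 0, "rz": 0}
  fingers: -1

```text
clock: 5.95
tool_pos: [0.4897, 0.3249, 0.122]
orientation: [180.0, -0.0, -43.0]
force: [-1.1, -0.3, -0.4]
opening: 0.0162
gripper_force: 30.0
```

Request:
play_rows:
  motion:
    - {"x": 0, "y": 0, "z": -0.6, "rx": 0, "ry": 0, "rz": 0}
    - {"x": 0, "y": 0, "z": -0.9, "rx": 0, "ry": 0, "rz": 0}
    - {"x": 0, "y": 0, "z": -0.9, "rx": 0, "ry": 0, "rz": 0}
    - {"x": 0, "y": 0, "z": -0.9, "rx": 0, "ry": 0, "rz": 0}
    - {"x": 0, "y": 0, "z": -0.9, "rx": 0, "ry": 0, "rz": 0}
    - {"x": 0, "y": 0, "z": -0.9, "rx": 0, "ry": 0, "rz": 0}
    - {"x": 0, "y": 0, "z": -0.9, "rx": 0, "ry": 0, "rz": 0}
    - {"x": 0, "y": 0, "z": 0, "rx": 0, "ry": 0, "rz": -0.93}
    - {"x": 0, "y": 0, "z": 0, "rx": 0, "ry": 0, "rz": -0.93}
    - {"x": 0, "y": 0, "z": 0, "rx": 0, "ry": 0, "rz": -0.93}
    - {"x": 0, "y": 0, "z": 0, "rx": 0, "ry": 0, "rz": -0.93}
    - {"x": 0, "y": 0, "z": 0, "rx": 0, "ry": 0, "rz": -0.93}
    - {"x": 0, "y": 0, "z": 0, "rx": 0, "ry": 0, "rz": -0.93}
    - {"x": 0, "y": 0, "z": 0, "rx": 0, "ry": 0, "rz": -0.93}
    - {"x": 0, "y": 0, "z": 0, "rx": 0, "ry": 0, "rz": -0.93}
    - {"x": 0, "y": 0, "z": 0, "rx": 0, "ry": 0, "rz": -0.93}
    - {"x": 0, "y": 0, "z": 0, "rx": 0, "ry": 0, "rz": 0}

```text
clock: 8.07
tool_pos: [0.4898, 0.3249, 0.2731]
orientation: [-180.0, -0.0, -9.6]
force: [0.1, 0.3, 0.1]
opening: 0.0161
gripper_force: 30.0
```

```bash
python3 - <<'E'
from fit import *
r=least_squares(f,[.56,-.13,-1.7],loss="soft_l1");np.save("hop.npy",r.x)
print("above hopper centre",W(r.x,(0,0,.15)))
E
python3 mv.py .568 -.130 .272 -9.6
```

```text
above hopper centre [ 0.56811316 -0.12995216  0.15      ]
total rows xyz [ 6.11 17.42  0.03] rz 0.0037934843304658905
8.075 [0.4898 0.3249 0.2731] [-1.7996e+02 -3.0000e-02 -9.5800e+00] [0.1 0.3 0.1] 0.0161 29.998576641082764
```

Request:
play_rows:
  motion:
    - {"x": 0.15, "y": 0.87, "z": 0, "rx": 0, "ry": 0, "rz": 0}
    - {"x": 0.15, "y": 0.87, "z": 0, "rx": 0, "ry": 0, "rz": 0}
    - {"x": 0.15, "y": 0.87, "z": 0, "rx": 0, "ry": 0, "rz": 0}
    - {"x": 0.15, "y": 0.87, "z": 0, "rx": 0, "ry": 0, "rz": 0}
    - {"x": 0.15, "y": 0.87, "z": 0, "rx": 0, "ry": 0, "rz": 0}
    - {"x": 0.15, "y": 0.87, "z": 0, "rx": 0, "ry": 0, "rz": 0}
    - {"x": 0.15, "y": 0.87, "z": 0, "rx": 0, "ry": 0, "rz": 0}
    - {"x": 0.15, "y": 0.87, "z": 0, "rx": 0, "ry": 0, "rz": 0}
    - {"x": 0.15, "y": 0.87, "z": 0, "rx": 0, "ry": 0, "rz": 0}
    - {"x": 0.15, "y": 0.87, "z": 0, "rx": 0, "ry": 0, "rz": 0}
    - {"x": 0.15, "y": 0.87, "z": 0, "rx": 0, "ry": 0, "rz": 0}
    - {"x": 0.15, "y": 0.87, "z": 0, "rx": 0, "ry": 0, "rz": 0}
    - {"x": 0.15, "y": 0.87, "z": 0, "rx": 0, "ry": 0, "rz": 0}
    - {"x": 0.15, "y": 0.87, "z": 0, "rx": 0, "ry": 0, "rz": 0}
    - {"x": 0.15, "y": 0.87, "z": 0, "rx": 0, "ry": 0, "rz": 0}
    - {"x": 0.15, "y": 0.87, "z": 0, "rx": 0, "ry": 0, "rz": 0}
    - {"x": 0.15, "y": 0.87, "z": 0, "rx": 0, "ry": 0, "rz": 0}
    - {"x": 0.15, "y": 0.87, "z": 0, "rx": 0, "ry": 0, "rz": 0}
    - {"x": 0.15, "y": 0.87, "z": 0, "rx": 0, "ry": 0, "rz": 0}
    - {"x": 0.15, "y": 0.87, "z": 0, "rx": 0, "ry": 0, "rz": 0}

```text
clock: 10.58
tool_pos: [0.4911, -0.1179, 0.2721]
orientation: [180.0, 0.0, -9.6]
force: [0.5, -0.1, -0.6]
opening: 0.0157
gripper_force: 30.0
```

Request:
play_rows:
  motion:
    - {"x": 0, "y": 0, "z": 0, "rx": 0, "ry": 0, "rz": 0}
    - {"x": 0, "y": 0, "z": 0, "rx": 0, "ry": 0, "rz": 0}

```text
clock: 10.82
tool_pos: [0.4913, -0.1167, 0.272]
orientation: [-180.0, 0.0, -9.6]
force: [-0.6, 1.4, -1.2]
opening: 0.0158
gripper_force: 30.0
```

```bash

python3 mv.py .568 -.130 .272 -9.6
python3 - <<'E'
from h import *
w=cams.get_calibration("wrist");print(w)
i=cams.snapshot("wrist");cv2.imwrite("pics/w3.png",i);cv2.imwrite("pics/w3b.png",cv2.resize(i,(768,576),interpolation=cv2.INTER_CUBIC))
E
```

```text
total rows xyz [ 3.11  0.01 -0.  ] rz 9.657023235609685e-05
10.825 [ 0.4913 -0.1167  0.272 ] [-1.8e+02  1.0e-02 -9.6e+00] [-0.6  1.4 -1.2] 0.0158 29.998983442783356
{'vertical_fov': 61.70686719374223, 'cx': 253.7400755400197, 'cy': 187.3468126670291, 'position': array([ 0.57193118, -0.13038837,  0.42977904]), 'rotation': array([-1.75242644e+01,  5.07996677e-02, -9.95841661e+01])}
```

View pics/w3b.png

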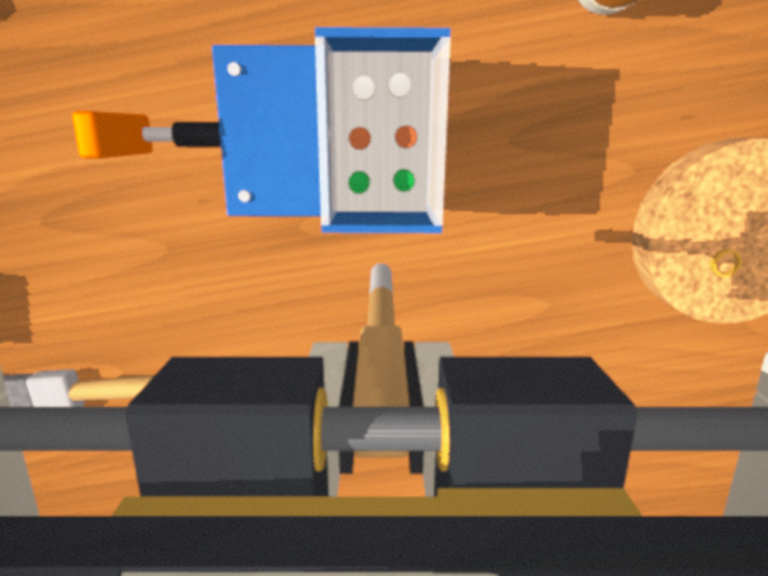

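```bash
python3 - <<'E'
from fit import *
c=cams.get_calibration("wrist");u=lambda x,y:(x/1.5-.2,y/1.5-.2)
ob=[((316,28),(-.039,.06,.122)),((450,29),(.039,.06,.122)),((442,233),(.039,-.06,.122)),((322,233),(-.039,-.06,.122)),((88,134),(-.18,0,.125)),((173,134),(-.15,0,.063))]
g=lambda p:np.concatenate([np.subtract(proj(c,W(p,l)),u(*o)) for o,l in ob])
r=least_squares(g,np.load("hop.npy"),loss="soft_l1",f_scale=.7);p=r.x;print(p,np.degrees(p[2]),r.fun.reshape(-1,2).round(1).tolist());np.save("hop2.npy",p)
print("handle",W(p,(-.18,0,.105)), "hdl top direct",onz(c,*u(88,134),.125))
ci,si=np.cos(-p[2]),np.sin(-p[2]);L=lambda w:np.round([ci*(w[0]-p[0])-si*(w[1]-p[1]),si*(w[0]-p[0])+ci*(w[1]-p[1])],4)
for q in[(364,86),(400,84),(360,138),(406,136),(359,182),(404,180)]:print("bead",L(onz(c,*u(*q),.080)))
print("tip",L(onz(c,*u(381,268),.157)),"tcp",L(ctrl.get_obs()["tool_pos"]))
E
```

```text
[ 0.56734295 -0.13004432 -1.74546815] -100.00795810775242 [[-0.2, -0.4], [1.0, -0.3], [-0.1, 0.6], [-0.2, -0.0], [-1.8, 0.4], [2.3, 0.0]]
handle [0.59862424 0.04721673 0.105     ] hdl top direct [0.5986867  0.04545822 0.125     ]
bead [-0.0128  0.0323]
bead [0.0115 0.0337]
bead [-0.0156 -0.0014]
bead [0.0163 0.0002]
bead [-0.0165 -0.0316]
bead [ 0.0156 -0.0299]
tip [-0.0004 -0.0733] tcp [-0.0002 -0.0772]
```

Request:
play_rows:
  motion:
    - {"x": 0.79, "y": 0, "z": 0, "rx": 0, "ry": 0, "rz": 0}
    - {"x": 0.79, "y": 0, "z": 0, "rx": 0, "ry": 0, "rz": 0}
    - {"x": 0.79, "y": 0, "z": 0, "rx": 0, "ry": 0, "rz": 0}
    - {"x": 0, "y": 0, "z": 0, "rx": 0, "ry": 0, "rz": 0}
    - {"x": 0, "y": 0, "z": 0, "rx": 0, "ry": 0, "rz": 0}
    - {"x": 0, "y": 0, "z": 0.56, "rx": 0, "ry": 0, "rz": 0}
    - {"x": 0, "y": 0, "z": 0.56, "rx": 0, "ry": 0, "rz": 0}
    - {"x": 0, "y": 0, "z": 0.56, "rx": 0, "ry": 0, "rz": 0}
    - {"x": 0, "y": 0, "z": 0.56, "rx": 0, "ry": 0, "rz": 0}
    - {"x": 0, "y": 0, "z": 0.56, "rx": 0, "ry": 0, "rz": 0}
    - {"x": 0, "y": 0, "z": 0.56, "rx": 0, "ry": 0, "rz": 0}
    - {"x": 0, "y": 0, "z": 0, "rx": 0, "ry": 0, "rz": 0}
    - {"x": 0, "y": 0, "z": 0, "rx": 0, "ry": 0, "rz": 0}

```text
clock: 12.5
tool_pos: [0.5502, -0.1264, 0.1884]
orientation: [180.0, -0.0, -9.6]
force: [0.4, 0.2, 0.3]
opening: 0.0157
gripper_force: 30.0
```

```bash
python3 - <<'E'
from fit import *
p=np.load("hop2.npy");o=ctrl.get_obs()
ci,si=np.cos(-p[2]),np.sin(-p[2]);L=lambda w:np.round([ci*(w[0]-p[0])-si*(w[1]-p[1]),si*(w[0]-p[0])+ci*(w[1]-p[1])],4)
print(L(o["tool_pos"]),o["tool_pos"],o["force"])
c=cams.get_calibration("wrist");i=cams.snapshot("wrist");cv2.imwrite("pics/w4.png",i);cv2.imwrite("pics/w4b.png",cv2.resize(i,(768,576),interpolation=cv2.INTER_CUBIC))
E
```

```text
[-0.0006 -0.0175] [ 0.55021222 -0.12641613  0.18837277] [0.40839005 0.22004323 0.25193923]
```

View pics/w4b.png

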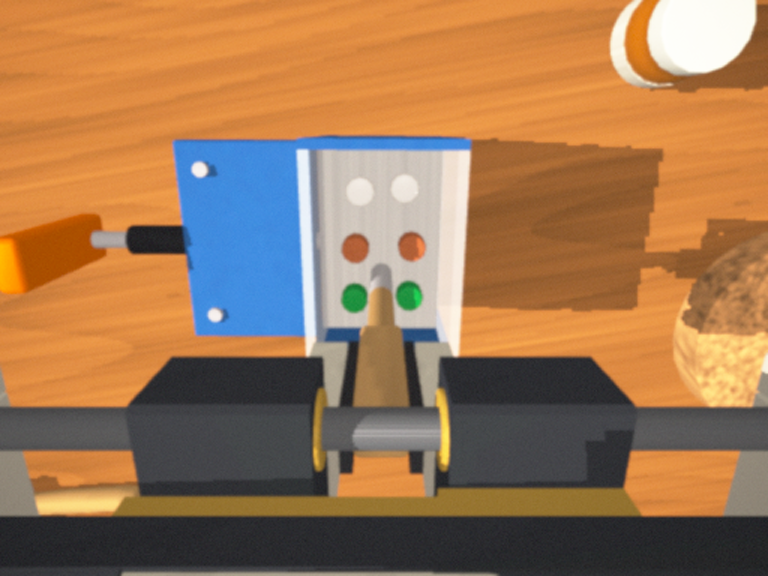

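Request:
play_rows:
  motion:
    - {"x": 0, "y": -0.32, "z": 0, "rx": 0, "ry": 0, "rz": 0}
    - {"x": 0, "y": -0.32, "z": 0, "rx": 0, "ry": 0, "rz": 0}
    - {"x": 0, "y": 0, "z": 0, "rx": 0, "ry": 0, "rz": 0}
    - {"x": 0.23, "y": 0, "z": 0, "rx": 0, "ry": 0, "rz": 0}
    - {"x": 0.23, "y": 0, "z": 0, "rx": 0, "ry": 0, "rz": 0}
    - {"x": 0.23, "y": 0, "z": 0, "rx": 0, "ry": 0, "rz": 0}
    - {"x": 0.23, "y": 0, "z": 0, "rx": 0, "ry": 0, "rz": 0}
    - {"x": 0.23, "y": 0, "z": 0, "rx": 0, "ry": 0, "rz": 0}
    - {"x": 0, "y": 0, "z": 0, "rx": 0, "ry": 0, "rz": 0}
    - {"x": 0.04, "y": 0.41, "z": 0, "rx": 0, "ry": 0, "rz": 0}
    - {"x": 0.04, "y": 0.41, "z": 0, "rx": 0, "ry": 0, "rz": 0}
    - {"x": 0.04, "y": 0.41, "z": 0, "rx": 0, "ry": 0, "rz": 0}
    - {"x": 0, "y": 0, "z": 0, "rx": 0, "ry": 0, "rz": 0}
    - {"x": -0.24, "y": 0, "z": 0, "rx": 0, "ry": 0, "rz": 0}
    - {"x": -0.24, "y": 0, "z": 0, "rx": 0, "ry": 0, "rz": 0}
    - {"x": -0.24, "y": 0, "z": 0, "rx": 0, "ry": 0, "rz": 0}
    - {"x": -0.24, "y": 0, "z": 0, "rx": 0, "ry": 0, "rz": 0}
    - {"x": -0.24, "y": 0, "z": 0, "rx": 0, "ry": 0, "rz": 0}
    - {"x": 0, "y": 0, "z": 0, "rx": 0, "ry": 0, "rz": 0}

```text
clock: 14.92
tool_pos: [0.5488, -0.1411, 0.1883]
orientation: [-180.0, -0.0, -9.6]
force: [0.2, -0.5, -0.4]
opening: 0.016
gripper_force: 30.0
```

```bash
cat > bd.py <<'E'
from fit import *
import sys
p=np.load("hop2.npy");o=ctrl.get_obs()
ci,si=np.cos(-p[2]),np.sin(-p[2]);L=lambda w:np.round([ci*(w[0]-p[0])-si*(w[1]-p[1]),si*(w[0]-p[0])+ci*(w[1]-p[1])],4)
print("tcp",L(o["tool_pos"]),o["tool_pos"].round(4),o["force"].round(1))
c=cams.get_calibration("wrist");i=cams.snapshot("wrist");cv2.imwrite("pics/"+sys.argv[1]+".png",i)
h=cv2.cvtColor(i,cv2.COLOR_BGR2HSV)
poly=np.array([proj(c,W(p,(a,b,.07))) for a,b in[(-.033,-.054),(.033,-.054),(.033,.054),(-.033,.054)]]).astype(np.int32)
roi=cv2.fillPoly(np.zeros(i.shape[:2],np.uint8),[poly],255)
for n,lo,hi in[("green",(55,100,40),(85,255,255)),("red",(3,110,80),(13,255,255)),("white",(0,0,225),(180,40,255))]:
    m=cv2.inRange(h,lo,hi)&roi;m=cv2.morphologyEx(m,cv2.MORPH_OPEN,np.ones((3,3)));k,l,s,ce=cv2.connectedComponentsWithStats(m)
    for j in range(1,k):
        if s[j,4]>40:print(n,s[j,4],L(onz(c,*ce[j],.078)))
cv2.imwrite("pics/"+sys.argv[1]+"b.png",cv2.resize(i,(768,576),interpolation=cv2.INTER_CUBIC))
E
python3 bd.py w5
```

```text
tcp [ 0.0141 -0.0164] [ 0.5488 -0.1411  0.1883] [ 0.2 -0.5 -0.4]
green 241 [-0.0161 -0.0306]
green 49 [ 0.024  -0.0395]
red 258 [-0.0132  0.0267]
red 207 [ 0.0254 -0.0244]
white 255 [-0.0113  0.0422]
white 254 [0.0117 0.0335]
```

Request:
play_rows:
  motion:
    - {"x": 0, "y": -0.4, "z": 0, "rx": 0, "ry": 0, "rz": 0}
    - {"x": 0, "y": -0.4, "z": 0, "rx": 0, "ry": 0, "rz": 0}
    - {"x": 0, "y": -0.4, "z": 0, "rx": 0, "ry": 0, "rz": 0}
    - {"x": 0, "y": 0, "z": 0, "rx": 0, "ry": 0, "rz": 0}
    - {"x": -0.21, "y": 0, "z": 0, "rx": 0, "ry": 0, "rz": 0}
    - {"x": -0.21, "y": 0, "z": 0, "rx": 0, "ry": 0, "rz": 0}
    - {"x": -0.21, "y": 0, "z": 0, "rx": 0, "ry": 0, "rz": 0}
    - {"x": 0, "y": 0, "z": 0, "rx": 0, "ry": 0, "rz": 0}
    - {"x": 0.31, "y": 0, "z": 0, "rx": 0, "ry": 0, "rz": 0}
    - {"x": 0.31, "y": 0, "z": 0, "rx": 0, "ry": 0, "rz": 0}
    - {"x": 0.28, "y": 0.28, "z": 0, "rx": 0, "ry": 0, "rz": 0}
    - {"x": 0.28, "y": 0.28, "z": 0, "rx": 0, "ry": 0, "rz": 0}
    - {"x": 0.28, "y": 0.28, "z": 0, "rx": 0, "ry": 0, "rz": 0}
    - {"x": 0.28, "y": 0.28, "z": 0, "rx": 0, "ry": 0, "rz": 0}
    - {"x": 0, "y": 0, "z": 0, "rx": 0, "ry": 0, "rz": 0}
    - {"x": 0.24, "y": 0, "z": 0, "rx": 0, "ry": 0, "rz": 0}
    - {"x": 0.24, "y": 0, "z": 0, "rx": 0, "ry": 0, "rz": 0}
    - {"x": 0.24, "y": 0, "z": 0, "rx": 0, "ry": 0, "rz": 0}
    - {"x": 0, "y": 0, "z": 0, "rx": 0, "ry": 0, "rz": 0}
    - {"x": 0, "y": 0, "z": 0, "rx": 0, "ry": 0, "rz": 0}

```text
clock: 17.48
tool_pos: [0.5945, -0.1467, 0.1879]
orientation: [180.0, 0.0, -9.6]
force: [-1.0, -0.7, -0.7]
opening: 0.0156
gripper_force: 30.0
```

```bash
python3 bd.py w6
```

```text
tcp [0.0117 0.0296] [ 0.5945 -0.1467  0.1879] [-1.  -0.7 -0.7]
red 233 [-0.0133  0.0271]
white 144 [-0.0113  0.0398]
white 77 [0.0116 0.0415]
```

Now back towards the middle and straight up, then a check.

Request:
play_rows:
  motion:
    - {"x": -0.3, "y": 0, "z": 0, "rx": 0, "ry": 0, "rz": 0}
    - {"x": -0.4, "y": -0.2, "z": 0, "rx": 0, "ry": 0, "rz": 0}
    - {"x": -0.4, "y": -0.2, "z": 0, "rx": 0, "ry": 0, "rz": 0}
    - {"x": 0, "y": 0, "z": 0, "rx": 0, "ry": 0, "rz": 0}
    - {"x": 0, "y": 0, "z": -0.6, "rx": 0, "ry": 0, "rz": 0}
    - {"x": 0, "y": 0, "z": -0.6, "rx": 0, "ry": 0, "rz": 0}
    - {"x": 0, "y": 0, "z": -0.8, "rx": 0, "ry": 0, "rz": 0}
    - {"x": 0, "y": 0, "z": -0.8, "rx": 0, "ry": 0, "rz": 0}
    - {"x": 0, "y": 0, "z": -0.6, "rx": 0, "ry": 0, "rz": 0}
    - {"x": -0.9, "y": 0, "z": 0, "rx": 0, "ry": 0, "rz": 0}
    - {"x": -0.9, "y": 0, "z": 0, "rx": 0, "ry": 0, "rz": 0}
    - {"x": -0.9, "y": 0, "z": 0, "rx": 0, "ry": 0, "rz": 0}
    - {"x": 0, "y": 0, "z": 0, "rx": 0, "ry": 0, "rz": 0}
    - {"x": 0, "y": 0, "z": 0, "rx": 0, "ry": 0, "rz": 0}

```text
clock: 19.27
tool_pos: [0.5031, -0.1212, 0.2737]
orientation: [-180.0, -0.1, -9.6]
force: [0.2, -0.2, 0.0]
opening: 0.0158
gripper_force: 30.0
```

```bash
python3 bd.py w7; python3 mv.py .490 .3245 .272 -43
```

```text
tcp [ 0.0025 -0.0648] [ 0.5031 -0.1212  0.2737] [ 0.2 -0.2  0. ]
green 141 [ 0.019  -0.0403]
green 138 [-0.0168 -0.0456]
red 161 [-0.0135  0.0263]
red 151 [ 0.024  -0.0253]
white 152 [0.0117 0.0462]
white 153 [-0.0113  0.0427]
total rows xyz [ -3.48 -17.49   0.05] rz 8.359126965411663
19.325 [ 0.5032 -0.1212  0.2734] [-1.80e+02 -3.00e-02 -9.56e+00] [-0.1  0.9 -0.4] 0.0159 29.998949468135834
```

View pics/w7b.png

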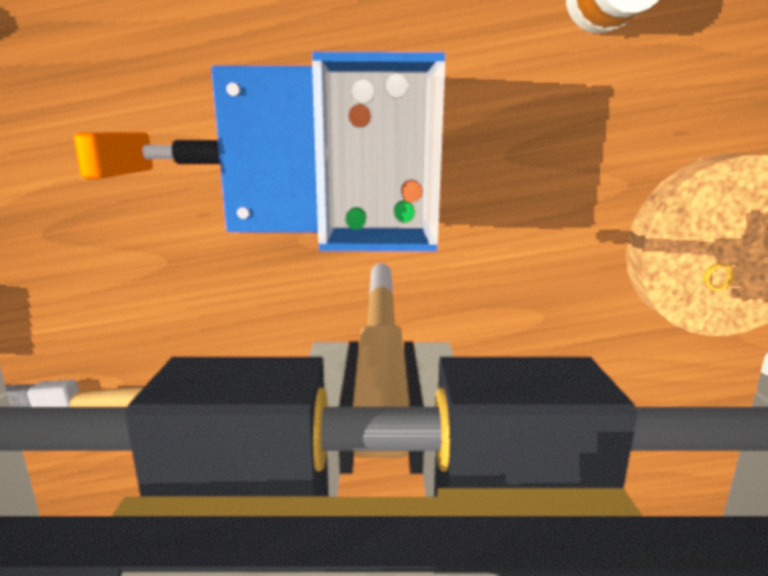

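Request:
play_rows:
  motion:
    - {"x": -0.174, "y": -0.875, "z": 0, "rx": 0, "ry": 0, "rz": 0}
    - {"x": -0.174, "y": -0.875, "z": 0, "rx": 0, "ry": 0, "rz": 0}
    - {"x": -0.174, "y": -0.875, "z": 0, "rx": 0, "ry": 0, "rz": 0}
    - {"x": -0.174, "y": -0.875, "z": 0, "rx": 0, "ry": 0, "rz": 0}
    - {"x": -0.174, "y": -0.875, "z": 0, "rx": 0, "ry": 0, "rz": 0}
    - {"x": -0.174, "y": -0.875, "z": 0, "rx": 0, "ry": 0, "rz": 0}
    - {"x": -0.174, "y": -0.875, "z": 0, "rx": 0, "ry": 0, "rz": 0}
    - {"x": -0.174, "y": -0.875, "z": 0, "rx": 0, "ry": 0, "rz": 0}
    - {"x": -0.174, "y": -0.875, "z": 0, "rx": 0, "ry": 0, "rz": 0}
    - {"x": -0.174, "y": -0.875, "z": 0, "rx": 0, "ry": 0, "rz": 0}
    - {"x": -0.174, "y": -0.875, "z": 0, "rx": 0, "ry": 0, "rz": 0}
    - {"x": -0.174, "y": -0.875, "z": 0, "rx": 0, "ry": 0, "rz": 0}
    - {"x": -0.174, "y": -0.875, "z": 0, "rx": 0, "ry": 0, "rz": 0}
    - {"x": -0.174, "y": -0.875, "z": 0, "rx": 0, "ry": 0, "rz": 0}
    - {"x": -0.174, "y": -0.875, "z": 0, "rx": 0, "ry": 0, "rz": 0}
    - {"x": -0.174, "y": -0.875, "z": 0, "rx": 0, "ry": 0, "rz": 0}
    - {"x": -0.174, "y": -0.875, "z": 0, "rx": 0, "ry": 0, "rz": 0}
    - {"x": -0.174, "y": -0.875, "z": 0, "rx": 0, "ry": 0, "rz": 0}
    - {"x": -0.174, "y": -0.875, "z": 0, "rx": 0, "ry": 0, "rz": 0}
    - {"x": -0.174, "y": -0.875, "z": 0, "rx": 0, "ry": 0, "rz": 0}

```text
clock: 21.82
tool_pos: [0.4894, 0.3262, 0.273]
orientation: [180.0, 0.0, -9.6]
force: [0.8, 0.1, 0.5]
opening: 0.0155
gripper_force: 30.0
```

Request:
play_rows:
  motion:
    - {"x": 0, "y": 0, "z": 0, "rx": 0, "ry": 0, "rz": 0.93}
    - {"x": 0, "y": 0, "z": 0, "rx": 0, "ry": 0, "rz": 0.93}
    - {"x": 0, "y": 0, "z": 0, "rx": 0, "ry": 0, "rz": 0.93}
    - {"x": 0, "y": 0, "z": 0, "rx": 0, "ry": 0, "rz": 0.93}
    - {"x": 0, "y": 0, "z": 0, "rx": 0, "ry": 0, "rz": 0.93}
    - {"x": 0, "y": 0, "z": 0, "rx": 0, "ry": 0, "rz": 0.93}
    - {"x": 0, "y": 0, "z": 0, "rx": 0, "ry": 0, "rz": 0.93}
    - {"x": 0, "y": 0, "z": 0, "rx": 0, "ry": 0, "rz": 0.93}
    - {"x": 0, "y": 0, "z": 0, "rx": 0, "ry": 0, "rz": 0.93}
    - {"x": 0, "y": 0, "z": 0, "rx": 0, "ry": 0, "rz": 0}
    - {"x": 0, "y": 0, "z": 0, "rx": 0, "ry": 0, "rz": 0}

```text
clock: 23.2
tool_pos: [0.4895, 0.3251, 0.273]
orientation: [180.0, -0.0, -43.0]
force: [0.4, -0.7, 0.1]
opening: 0.0158
gripper_force: 30.0
```

```bash
python3 mv.py .4897 .3247 .123 -43
```

```text
total rows xyz [0.02 0.   6.  ] rz 0.011072301974547116
23.2 [0.4895 0.3251 0.273 ] [180.    -0.   -42.96] [ 0.4 -0.7  0.1] 0.0158 29.999125599861145
```

Request:
play_rows:
  motion:
    - {"x": 0, "y": 0, "z": 0.8, "rx": 0, "ry": 0, "rz": 0}
    - {"x": 0, "y": 0, "z": 0.8, "rx": 0, "ry": 0, "rz": 0}
    - {"x": 0, "y": 0, "z": 0.8, "rx": 0, "ry": 0, "rz": 0}
    - {"x": 0, "y": 0, "z": 0.8, "rx": 0, "ry": 0, "rz": 0}
    - {"x": 0, "y": 0, "z": 0.7, "rx": 0, "ry": 0, "rz": 0}
    - {"x": 0, "y": 0, "z": 0.7, "rx": 0, "ry": 0, "rz": 0}
    - {"x": 0, "y": 0, "z": 0.7, "rx": 0, "ry": 0, "rz": 0}
    - {"x": 0, "y": 0, "z": 0.65, "rx": 0, "ry": 0, "rz": 0}
    - {"x": 0, "y": 0, "z": 0, "rx": 0, "ry": 0, "rz": 0}
    - {"x": 0, "y": 0, "z": 0, "rx": 0, "ry": 0, "rz": 0}

```text
clock: 24.45
tool_pos: [0.4896, 0.3249, 0.1247]
orientation: [-180.0, -0.0, -43.0]
force: [0.5, 0.3, -0.4]
opening: 0.0158
gripper_force: 30.0
```

Request:
play_rows:
  motion:
    - {"x": 0, "y": 0, "z": 0, "rx": 0, "ry": 0, "rz": 0}
    - {"x": 0, "y": 0, "z": 0, "rx": 0, "ry": 0, "rz": 0}
    - {"x": 0, "y": 0, "z": 0, "rx": 0, "ry": 0, "rz": 0}
    - {"x": 0, "y": 0, "z": 0, "rx": 0, "ry": 0, "rz": 0}
    - {"x": 0, "y": 0, "z": 0, "rx": 0, "ry": 0, "rz": 0}
    - {"x": 0, "y": 0, "z": 0, "rx": 0, "ry": 0, "rz": 0}
    - {"x": 0, "y": 0, "z": 0, "rx": 0, "ry": 0, "rz": 0}
    - {"x": 0, "y": 0, "z": -0.7, "rx": 0, "ry": 0, "rz": 0}
    - {"x": 0, "y": 0, "z": -0.8, "rx": 0, "ry": 0, "rz": 0}
    - {"x": 0, "y": 0, "z": -0.8, "rx": 0, "ry": 0, "rz": 0}
    - {"x": 0, "y": 0, "z": -0.8, "rx": 0, "ry": 0, "rz": 0}
    - {"x": 0, "y": 0, "z": -0.8, "rx": 0, "ry": 0, "rz": 0}
    - {"x": 0, "y": 0, "z": 0, "rx": 0, "ry": 0, "rz": -0.92}
    - {"x": 0, "y": 0, "z": 0, "rx": 0, "ry": 0, "rz": -0.92}
    - {"x": 0, "y": 0, "z": 0, "rx": 0, "ry": 0, "rz": -0.92}
    - {"x": 0, "y": 0, "z": 0, "rx": 0, "ry": 0, "rz": -0.92}
    - {"x": 0, "y": 0, "z": 0, "rx": 0, "ry": 0, "rz": -0.92}
    - {"x": 0, "y": 0, "z": 0, "rx": 0, "ry": 0, "rz": -0.92}
    - {"x": 0, "y": 0, "z": 0, "rx": 0, "ry": 0, "rz": -0.92}
    - {"x": 0, "y": 0, "z": 0, "rx": 0, "ry": 0, "rz": -0.92}
  fingers: 1

```text
clock: 26.95
tool_pos: [0.4894, 0.3247, 0.2218]
orientation: [180.0, 0.0, -13.5]
force: [0.3, -0.3, 0.7]
opening: 0.0879
gripper_force: 0.0
```

```bash
python3 mv.py .5986 .0465 .22 -10
python3 - <<'E'
from h import *
T=cams.snapshot("scene");a=cv2.imread("pics/scene0.png")
cv2.imwrite("pics/s2.png",np.hstack([cv2.resize(a[95:175,285:365],None,fx=4,fy=4,interpolation=2),cv2.resize(T[95:175,285:365],None,fx=4,fy=4,interpolation=2)]))
E
```

```text
total rows xyz [6.84 9.8  0.07] rz -0.8700444195793962
26.95 [0.4894 0.3247 0.2218] [180.     0.   -13.48] [ 0.3 -0.3  0.7] 0.0879 0.0
```

View pics/s2.png

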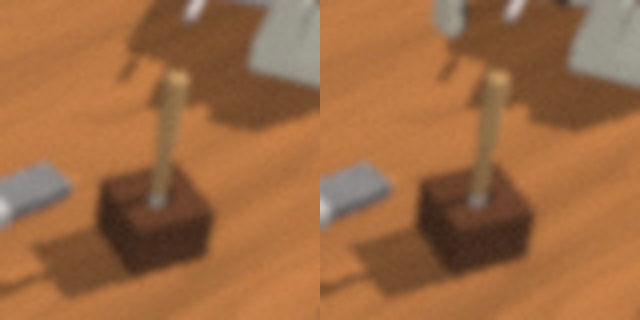

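Request:
play_rows:
  motion:
    - {"x": 0.57, "y": 0.817, "z": 0, "rx": 0, "ry": 0, "rz": 0}
    - {"x": 0.57, "y": 0.817, "z": 0, "rx": 0, "ry": 0, "rz": 0}
    - {"x": 0.57, "y": 0.817, "z": 0, "rx": 0, "ry": 0, "rz": 0}
    - {"x": 0.57, "y": 0.817, "z": 0, "rx": 0, "ry": 0, "rz": 0}
    - {"x": 0.57, "y": 0.817, "z": 0, "rx": 0, "ry": 0, "rz": 0}
    - {"x": 0.57, "y": 0.817, "z": 0, "rx": 0, "ry": 0, "rz": 0}
    - {"x": 0.57, "y": 0.817, "z": 0, "rx": 0, "ry": 0, "rz": 0}
    - {"x": 0.57, "y": 0.817, "z": 0, "rx": 0, "ry": 0, "rz": 0}
    - {"x": 0.57, "y": 0.817, "z": 0, "rx": 0, "ry": 0, "rz": 0}
    - {"x": 0.57, "y": 0.817, "z": 0, "rx": 0, "ry": 0, "rz": 0}
    - {"x": 0.57, "y": 0.817, "z": 0, "rx": 0, "ry": 0, "rz": 0}
    - {"x": 0.57, "y": 0.817, "z": 0, "rx": 0, "ry": 0, "rz": 0}
    - {"x": 0, "y": 0, "z": 0, "rx": 0, "ry": 0, "rz": -0.87}
    - {"x": 0, "y": 0, "z": 0, "rx": 0, "ry": 0, "rz": 0}
    - {"x": 0, "y": 0, "z": 0, "rx": 0, "ry": 0, "rz": 0}

```text
clock: 28.88
tool_pos: [0.5979, 0.0464, 0.2218]
orientation: [180.0, 0.0, -10.2]
force: [0.0, 0.5, -0.4]
opening: 0.0877
gripper_force: 0.0
```

```bash
python3 mv.py .5986 .0465 .086 -10
```

```text
total rows xyz [ 0.03 -0.01  5.43] rz -0.05046483853807038
28.875 [0.5979 0.0464 0.2218] [180.    0.  -10.2] [ 0.   0.5 -0.4] 0.0877 0.0
```

Request:
play_rows:
  motion:
    - {"x": 0.02, "y": 0, "z": 0.7, "rx": 0, "ry": 0, "rz": 0}
    - {"x": 0, "y": 0, "z": 0.7, "rx": 0, "ry": 0, "rz": 0}
    - {"x": 0, "y": 0, "z": 0.7, "rx": 0, "ry": 0, "rz": 0}
    - {"x": 0, "y": 0, "z": 0.7, "rx": 0, "ry": 0, "rz": 0}
    - {"x": 0, "y": 0, "z": 0.7, "rx": 0, "ry": 0, "rz": 0}
    - {"x": 0, "y": 0, "z": 0.7, "rx": 0, "ry": 0, "rz": 0}
    - {"x": 0, "y": 0, "z": 0.7, "rx": 0, "ry": 0, "rz": 0}
    - {"x": 0, "y": 0, "z": 0.5, "rx": 0, "ry": 0, "rz": 0}
    - {"x": 0, "y": 0, "z": 0, "rx": 0, "ry": 0, "rz": 0}
    - {"x": 0, "y": 0, "z": 0, "rx": 0, "ry": 0, "rz": 0}

```text
clock: 30.12
tool_pos: [0.599, 0.0463, 0.0873]
orientation: [-180.0, -0.0, -10.1]
force: [1.2, 0.5, -0.1]
opening: 0.0876
gripper_force: 0.0
```

Request:
play_rows:
  motion:
    - {"x": 0, "y": 0, "z": 0, "rx": 0, "ry": 0, "rz": 0}
    - {"x": 0, "y": 0, "z": 0, "rx": 0, "ry": 0, "rz": 0}
    - {"x": 0, "y": 0, "z": 0, "rx": 0, "ry": 0, "rz": 0}
    - {"x": 0, "y": 0, "z": 0, "rx": 0, "ry": 0, "rz": 0}
    - {"x": 0, "y": 0, "z": 0, "rx": 0, "ry": 0, "rz": 0}
    - {"x": 0, "y": 0, "z": 0, "rx": 0, "ry": 0, "rz": 0}
    - {"x": 0, "y": 0, "z": 0, "rx": 0, "ry": 0, "rz": 0}
    - {"x": 0, "y": 0, "z": 0, "rx": 0, "ry": 0, "rz": 0}
  fingers: -1

```text
clock: 31.12
tool_pos: [0.5988, 0.047, 0.0869]
orientation: [-179.9, -0.0, -10.1]
force: [-3.0, 7.4, -1.9]
opening: 0.0139
gripper_force: 30.0
```

Request:
play_rows:
  motion:
    - {"x": 0, "y": -0.25, "z": 0, "rx": 0, "ry": 0, "rz": 0}
    - {"x": 0, "y": -0.25, "z": 0, "rx": 0, "ry": 0, "rz": 0}
    - {"x": 0, "y": -0.25, "z": 0, "rx": 0, "ry": 0, "rz": 0}
    - {"x": 0, "y": -0.25, "z": 0, "rx": 0, "ry": 0, "rz": 0}
    - {"x": 0, "y": -0.25, "z": 0, "rx": 0, "ry": 0, "rz": 0}
    - {"x": 0, "y": -0.25, "z": 0, "rx": 0, "ry": 0, "rz": 0}
    - {"x": 0, "y": -0.25, "z": 0, "rx": 0, "ry": 0, "rz": 0}
    - {"x": 0, "y": -0.25, "z": 0, "rx": 0, "ry": 0, "rz": 0}
    - {"x": 0, "y": -0.25, "z": 0, "rx": 0, "ry": 0, "rz": 0}
    - {"x": 0, "y": -0.25, "z": 0, "rx": 0, "ry": 0, "rz": 0}
    - {"x": 0, "y": -0.25, "z": 0, "rx": 0, "ry": 0, "rz": 0}
    - {"x": 0, "y": -0.11, "z": 0, "rx": 0, "ry": 0, "rz": 0}
    - {"x": 0, "y": 0, "z": 0, "rx": 0, "ry": 0, "rz": 0}
    - {"x": 0, "y": 0, "z": 0, "rx": 0, "ry": 0, "rz": 0}
    - {"x": 0, "y": 0, "z": 0, "rx": 0, "ry": 0, "rz": 0}
    - {"x": 0, "y": 0, "z": 0, "rx": 0, "ry": 0, "rz": 0}

```text
clock: 33.12
tool_pos: [0.6103, 0.1144, 0.0867]
orientation: [179.8, 0.1, -10.1]
force: [-0.2, -10.9, 1.7]
opening: 0.0138
gripper_force: 30.0
```

```bash
python3 - <<'E'
from h import *
o=ctrl.get_obs();print(o["tool_pos"],o["force"],o["gripper_force"],"pull",np.linalg.norm(o["tool_pos"][:2]-[.5988,.0470]))
a=cams.snapshot("top");b=cams.snapshot("scene")
a=cv2.resize(a[145:235,195:325],(600,415),interpolation=2);b=cv2.resize(b[165:255,195:295],(200,180),interpolation=2)
cv2.imwrite("pics/fin.png",np.hstack([a,cv2.copyMakeBorder(b,0,235,0,0,0)]))
E
```

```text
[0.61030532 0.11441833 0.08670418] [ -0.16439971 -10.94437208   1.74925147] 30.031843185424805 pull 0.06839300941281092
```

View pics/fin.png

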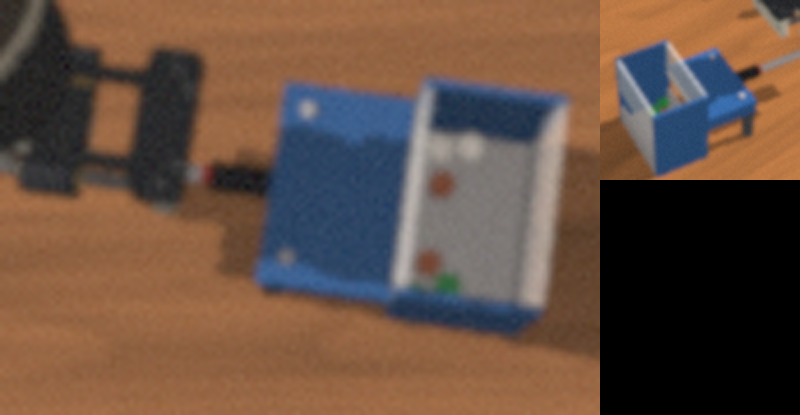

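Request:
play_rows:
  motion:
    - {"x": 0, "y": -0.06, "z": 0, "rx": 0, "ry": 0, "rz": 0}
    - {"x": 0, "y": 0, "z": 0, "rx": 0, "ry": 0, "rz": 0}
    - {"x": 0, "y": 0, "z": 0, "rx": 0, "ry": 0, "rz": 0}
    - {"x": 0, "y": 0, "z": 0, "rx": 0, "ry": 0, "rz": 0}

```text
clock: 33.72
tool_pos: [0.6105, 0.1158, 0.0867]
orientation: [179.8, 0.1, -10.1]
force: [-0.4, -11.9, 2.8]
opening: 0.0137
gripper_force: 30.0
```

```bash
cat > chk.py <<'E'
from fit import *
p=np.load("hop2.npy");o=ctrl.get_obs();print(o["clock"],o["tool_pos"],o["force"],"pull",np.linalg.norm(o["tool_pos"][:2]-[.5988,.0470]))
ci,si=np.cos(-p[2]),np.sin(-p[2]);L=lambda w:np.round([ci*(w[0]-p[0])-si*(w[1]-p[1]),si*(w[0]-p[0])+ci*(w[1]-p[1])],4)
for n,c,z0 in(("top",T,.02),("scene",S,.02)):
    i=cams.snapshot(n);h=cv2.cvtColor(i,cv2.COLOR_BGR2HSV)
    poly=np.array([proj(c,W(p,(a,b,.122))) for a,b in[(-.033,-.054),(.033,-.054),(.033,.054),(-.033,.054)]]).astype(np.int32)
    roi=cv2.fillPoly(np.zeros(i.shape[:2],np.uint8),[poly],255)
    for nm,lo,hi in[("green",(50,70,30),(85,255,255)),("red",(0,70,40),(13,255,255)),("white",(0,0,168),(180,40,255))]:
        m=cv2.inRange(h,lo,hi)&roi;k,l,s,ce=cv2.connectedComponentsWithStats(m)
        for j in range(1,k):
            if s[j,4]>5:print(n,nm,s[j],ce[j].round(1),"z.078",L(onz(c,*ce[j],.078)),"z.045",L(onz(c,*ce[j],.045)),"z.015",L(onz(c,*ce[j],.015)))
E
python3 chk.py
```

```text
33.725 [0.61053326 0.11579595 0.08669745] [ -0.37813671 -11.85368567   2.80828448] pull 0.06978933917020934
top green [290 205   4   3  11] [291.4 206.1] z.078 [-0.0095 -0.0443] z.045 [-0.0073 -0.04  ] z.015 [-0.0054 -0.0362]
top red [288 182   5   6  21] [290.2 184.6] z.078 [-0.0197  0.0105] z.045 [-0.0179  0.0165] z.015 [-0.0162  0.022 ]
top red [285 199   5   6  21] [287.3 201.6] z.078 [-0.0214 -0.0344] z.045 [-0.0196 -0.0298] z.015 [-0.018  -0.0256]
top white [286 174   1   6   6] [286.  176.5] z.078 [-0.0334  0.03  ] z.045 [-0.032   0.0367] z.015 [-0.0307  0.0428]
top white [284 189   1   6   6] [284.  191.5] z.078 [-0.0332 -0.0096] z.045 [-0.0318 -0.0042] z.015 [-0.0305  0.0007]
scene green [221 214   8   7  33] [225.  216.8] z.078 [0.0055 0.0104] z.045 [-0.0064 -0.0164] z.015 [-0.0172 -0.0407]
scene red [230 206   7  10  34] [232.9 210.6] z.078 [-0.0232 -0.    ] z.045 [-0.0362 -0.0272] z.015 [-0.048  -0.0519]
```

```bash
python3 -c "
from h import *
print(workorder.close_job())"
```

```text
the job is handed in; nothing more can be done
None
```

I handed the job in with the stick back in its block, the rod held at about 69.8 mm by arm travel (mark 70), and the beads in the catch tray; the tray rests on camera checks, with one green bead partly hidden, and no verdict came back.

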